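Gauge the tube sleeves and fit the good one in the block heater

ROBOT

A 6-joint arm with a two-finger parallel gripper is mounted at the origin on the work surface. World frame = base frame: x ahead of the robot, y to its left, z up, the work surface at z = 0. Lengths are in m, angles in rad, forces in N, time in s.
With the tool pointing down it reaches from about 0.325 to 0.85 m from the base axis. Payload 15.5 kg.
Tool frame: the origin (TCP) lies at the very end of the fingers, on their centre line; the grasp point (between the pads) lies 19 mm behind it; z points along the fingers, y is the line along which they close (so a half turn about z gives the same grasp; the last joint's range is limited). The gripper opens to 91 mm and grips with 3 to 60 N. Pads are 32 mm wide; open, the fingers measure 118 mm over their backs; the gripper's body (76 mm by 178 mm) begins 60 mm behind the grasp point.
Start: joints at [1.173, 0.494, 1.345, -0, 1.302, -0.096], TCP at [0.186, 0.597, 0.181] pointing down, gripper open.
Joint ranges: [-2.91, 2.91], [-0.82, 2.16], [0.22, 2.67], [-1.22, 4.37], [0.12, 2.79], [-3.08, 3.08]. Speed limits (rad/s): [1.89, 1.89, 2.57, 3.01, 3.01, 3.01].

INTERFACE

Orientations are given as a rotation vector (axis times angle).
In Python, from cell import sense, camera, get_calibration, hand_in gives the robot as it stands.
- The arm moves only by the tool servo_tool, never from a script. Its argument "plan" is a list of rows, each a list of 4 numbers: the shift along the tool's x, y, z in mm, then the turn about the tool's z in rad. A call has 1 to 8 rows; each row shifts and turns the commanded pose from where the row before left it, along the tool's axes as they then stand; what a row does not reach is not made up. A row lasts 1/8 s, in which the tool goes at most 62.5 mm and 10.7 degrees, less where a joint would pass 70% of its speed; a pose out of reach is approached as far as the arm can. A call is refused whole if a number of a shift passes 62.5 or a number of a turn 0.188, either way. A call with a gripper value outside its range is refused whole. "gripper" is the opening, from -1 (shut) to 1 (fully open), set as the call begins (left out, the last holds). The fingers move at their own pace and stop on an object; the grip force is fixed at half the most. Time passes only in rows, so rows that do not move let the fingers close. It gives the time, the measured TCP pose, the force, the opening and the grip force at its end, in the units of the state.
- sense(): the state, without advancing time (a new reading comes with each control period).
- camera(name): name is "side" or "top"; returns (picture, depth): 400x640x3 uint8, red, green, blue; 400x640 float32, m along the optical axis (not along the pixel's ray), 0 where there is no reading.
- get_calibration(name): a dict with "fx", "fy", "cx", "cy" (pixels), "position" and "attitude" of the camera in the world. Camera axes: x right, y down, z forward; pixel columns grow to the right and rows downward; lengths in m; the calibration is good to about 2 mm. A picture is of the moment at which its call begins. get_calibration takes no time and is no camera call.
- hand_in(): hands the job in; it is judged then, once.
The state is a dict: "time_s": time; "joint_pos": joint angles; "joint_velocities": joint speeds; "joint_efforts": joint torques, N m; "eef_pos": TCP position; "tcp_rot": TCP orientation; "wrist_force": force on the tool from outside, world axes, zero at the start; "torque": the same for the moment, N m; "gripper_width": opening from 0.0 (shut) to 1.0 (fully open); "grip_force": force on a finger pad.
Only numpy, scipy, OpenCV 4.12 (cv2) and the standard library are available. Lean on these libraries where they do the work, as an engineer would, in place of code of your own. Each camera call takes 0.05 s, during which the arm holds its last target. There are 200 camera calls.

TASK

Three aluminium tube sleeves stand in the white rack: going along the row from left to right as the robot looks at it, try the stepped go/no-go plug gauge in each bore, lowering it upright until it is stopped and never forcing it, and then put the gauge back upright in the hole of its wooden stand. One sleeve takes the thin go end but stops the thicker no-go step: fit that sleeve, fully home and upright, in the empty well of the block heater. Leave the other two sleeves standing in the rack and do not disturb the other things on the bench.

Things in the scene. Friction and masses are not known exactly. Their poses are not given: they have to be found in the camera images.
- gauge: steel stepped plug gauge, 84 mm long, 120 g, standing tip down in its stand. From the tip up: go end 14 mm in diameter to 16 mm; no-go step 17.2 mm in diameter from 16 to 30 mm; guard collar 26 mm in diameter from 30 to 34 mm; hexagonal handle 18 mm across flats from 34 to 84 mm. Origin: the tip's end face, z axis up the handle; flats face its x axis and every 60 degrees from it.
- gauge_tip (a point): centre of the end face of the go end (1 mm chamfer round it). Rigid contact: lower at 15 mm/s at most and stop at some 3 N felt; a peak over 40 N is forcing. A bore off the tip's axis by over 1 mm can stop it early on its countersink, so feel about before calling a bore tight.
- gauge_step (a point): centre of the no-go step's lower face, 16 mm above the tip. Tip depth below a sleeve's top face when the gauge is stopped: tight bore about 5 mm (go end refused), good bore 18 to 19 mm (step refused), worn bore 30 mm (step enters, the guard collar lands on the top face).
- stand: wooden stand of the gauge, a fixed block 70 x 70 x 36 mm with one round hole. Origin: centre of the underside, on the bench
- stand_hole (a point): centre of the mouth of the stand's hole, on its top face 36 mm above the bench; the hole is 19.2 mm wide and 31 mm deep. The gauge at home has its guard collar resting on this face, its tip 30 mm below
- rack: white plastic rack, fixed block 60 mm (its x) x 250 mm (its y) x 30 mm high, three round wells in a row 80 mm apart along its y axis (roughly the robot's left), each 34 mm wide, 24 mm deep. Origin: centre of the underside, on the bench. The sleeves stand loosely in them (2 mm play each way) on a floor 6 mm above the bench, top faces 60 mm above the bench.
- place_1 (a point): centre of the mouth of the rack's first well, the leftmost seen from the robot (largest y), on the rack's top face 30 mm above the bench
- place_2 (a point): the same for the middle well
- place_3 (a point): the same for the rightmost well (smallest y)
- sleeve_a: plain aluminium tube sleeve, 54 mm high, 90 g: shank 30 mm in diameter, 36 mm high, foot chamfered; above it a collar 40 mm in diameter, 18 mm high (grip here). Through bore on its axis, its mouth countersunk at 45 degrees from 22 mm in diameter. Bore size differs from sleeve to sleeve; the gauge tells. Origin: centre of the underside, z axis up. Which place it stands in varies.
- sleeve_b: plain aluminium tube sleeve, 54 mm high, 90 g: shank 30 mm in diameter, 36 mm high, foot chamfered; above it a collar 40 mm in diameter, 18 mm high (grip here). Through bore on its axis, its mouth countersunk at 45 degrees from 22 mm in diameter. Bore size differs from sleeve to sleeve; the gauge tells. Origin: centre of the underside, z axis up. Which place it stands in varies.
- sleeve_c: plain aluminium tube sleeve, 54 mm high, 90 g: shank 30 mm in diameter, 36 mm high, foot chamfered; above it a collar 40 mm in diameter, 18 mm high (grip here). Through bore on its axis, its mouth countersunk at 45 degrees from 22 mm in diameter. Bore size differs from sleeve to sleeve; the gauge tells. Origin: centre of the underside, z axis up. Which place it stands in varies.
- heater: dry-block heater, fixed, off-white housing 220 mm (its x) x 170 mm (its y), control panel towards the robot; in its top an aluminium block 100 x 155 mm, top face 90 mm above the bench, with two wells 80 mm apart along y: the left one empty, the right one already fitted with a sleeve (fixed, collar 18 mm above the block). Origin: centre of the underside, on the bench.
- well (a point): centre of the mouth of the heater's empty well, on the block's top face 90 mm above the bench; the well is 33.5 mm wide and 40 mm deep, square-edged. A sleeve fully home has the underside of its collar on this face, its origin 36 mm below
- bottle_tall: bystander: white bottle, 60 mm in diameter, 135 mm high, origin under its centre
- bottle_small: bystander: white bottle with a blue cap, 48 mm in diameter, 95 mm high, origin under its centre
- beaker: bystander: glass beaker, 66 mm in diameter, 85 mm high, origin under its centre
- tweezers: bystander: steel tweezers lying flat, 120 mm long along its x, 8 mm high
- marker: bystander: marker pen lying flat, 125 mm long along its x, 14 mm high
- tube_cap: bystander: blue screw cap, 34 mm in diameter, 13 mm high
- vial: bystander: small amber vial, 27 mm in diameter, 56 mm high, origin under its centre
Not all that is in view belongs to the job. Leave any green or yellow look-alike of the gauge alone.

How it is judged:
On the way, in this order (a step that is already met when the one before it is completed fails the run):
1. the held gauge is tried in the bore of the sleeve in the left place until stopped (tight: tip pressing in the mouth; good: step pressing on it; worn: step over 9 mm in) (((horizontal distance between sleeve_a and place_1 below 0.008 m and z of gauge_tip in the frame of sleeve_a between 0 and 0.028 m and horizontal distance between gauge_tip and sleeve_a below 0.004 m and contact force between the fingers and gauge above 1 N) or (horizontal distance between sleeve_b and place_1 below 0.008 m and z of gauge_tip in the frame of sleeve_b between 0 and 0.039 m and horizontal distance between gauge_tip and sleeve_b below 0.003 m and contact force between the fingers and gauge above 1 N and contact force between gauge and sleeve_b above 0.8 N) or (horizontal distance between sleeve_c and place_1 below 0.008 m and z of gauge_tip in the frame of sleeve_c between 0 and 0.0515 m and horizontal distance between gauge_tip and sleeve_c below 0.003 m and contact force between the fingers and gauge above 1 N and contact force between gauge and sleeve_c above 0.8 N))), for 0.1 s.
2. the held gauge is tried in the bore of the sleeve in the middle place until stopped (tight: tip pressing in the mouth; good: step pressing on it; worn: step over 9 mm in) (((horizontal distance between sleeve_a and place_2 below 0.008 m and z of gauge_tip in the frame of sleeve_a between 0 and 0.028 m and horizontal distance between gauge_tip and sleeve_a below 0.004 m and contact force between the fingers and gauge above 1 N) or (horizontal distance between sleeve_b and place_2 below 0.008 m and z of gauge_tip in the frame of sleeve_b between 0 and 0.039 m and horizontal distance between gauge_tip and sleeve_b below 0.003 m and contact force between the fingers and gauge above 1 N and contact force between gauge and sleeve_b above 0.8 N) or (horizontal distance between sleeve_c and place_2 below 0.008 m and z of gauge_tip in the frame of sleeve_c between 0 and 0.0515 m and horizontal distance between gauge_tip and sleeve_c below 0.003 m and contact force between the fingers and gauge above 1 N and contact force between gauge and sleeve_c above 0.8 N))), for 0.1 s.
3. the held gauge is tried in the bore of the sleeve in the right place until stopped (tight: tip pressing in the mouth; good: step pressing on it; worn: step over 9 mm in) (((horizontal distance between sleeve_a and place_3 below 0.008 m and z of gauge_tip in the frame of sleeve_a between 0 and 0.028 m and horizontal distance between gauge_tip and sleeve_a below 0.004 m and contact force between the fingers and gauge above 1 N) or (horizontal distance between sleeve_b and place_3 below 0.008 m and z of gauge_tip in the frame of sleeve_b between 0 and 0.039 m and horizontal distance between gauge_tip and sleeve_b below 0.003 m and contact force between the fingers and gauge above 1 N and contact force between gauge and sleeve_b above 0.8 N) or (horizontal distance between sleeve_c and place_3 below 0.008 m and z of gauge_tip in the frame of sleeve_c between 0 and 0.0515 m and horizontal distance between gauge_tip and sleeve_c below 0.003 m and contact force between the fingers and gauge above 1 N and contact force between gauge and sleeve_c above 0.8 N))), for 0.1 s.
At the end, for the whole second after the job is handed in: The gauge stands upright in its stand's hole, its collar within 4 mm of the stand's top face; the sleeve with the good bore is in the heater's empty well, its collar within 3 mm of the block, upright; the tight and the worn sleeves stand upright in the rack's wells; all at rest (horizontal distance between gauge_tip and stand_hole below 0.005 m and z of gauge_tip in the frame of stand below 0.01 m and angle between each of gauge, sleeve_a, sleeve_c's own z axis and vertical below 0.12 rad and linear speed of each of gauge, sleeve_b, sleeve_a, sleeve_c below 0.02 m/s and horizontal distance between sleeve_b and well below 0.004 m and z of sleeve_b in the frame of well below -0.033 m and angle between sleeve_b's own z axis and vertical below 0.08 rad and (horizontal distance between sleeve_a and place_1 below 0.008 m or horizontal distance between sleeve_a and place_2 below 0.008 m or horizontal distance between sleeve_a and place_3 below 0.008 m) and height (world z) of each of sleeve_a, sleeve_c below 0.01 m and (horizontal distance between sleeve_c and place_1 below 0.008 m or horizontal distance between sleeve_c and place_2 below 0.008 m or horizontal distance between sleeve_c and place_3 below 0.008 m)); the robot touches nothing.
It fails at once if the gauge is forced: more than 40 N between it and a sleeve (contact force between gauge and sleeve_a above 40 N or contact force between gauge and sleeve_b above 40 N or contact force between gauge and sleeve_c above 40 N).
It fails at once if a bystander is moved by more than 30 mm (distance of any of bottle_tall, bottle_small, beaker, tweezers, marker, tube_cap, vial from where it was at the start of the episode above 0.03 m).
It also fails if it takes over 72 s, if anything falls off the work surface, if the arm or the gripper's body presses on something with over 40 N, if the wrist force passes 120 N, or if a joint passes its speed limit or range.

## Working session

There is one attempt and no reset: what is moved stays moved. The work goes in short steps, Python scripts to look and compute and a tool call to move; the robot and the scene stay as the last step left them, time stands still between calls to the robot, and variables do not carry over. Pictures are saved under pics/ and viewed, at most 10 in all, crops included, and the job is handed in when it is done.

Besides the shell and the picture viewer there is one more tool, called after "Call:" by a JSON object that holds its "name" and its "arguments". servo_tool: Moves the arm, as the interface text tells. Its arguments: {"type":"object","properties":{"plan":{"type":"array","items":{"type":"array","items":{"type":"number"}}},"gripper":{"type":"number"}},"required":["plan"]}

```bash
mkdir -p pics; cat > h.py <<'E'
import numpy as np, cv2
from scipy.spatial.transform import Rotation as R
from cell import sense, camera, get_calibration, hand_in
def rot(a):
    a=np.array(a,float)
    return a if a.shape==(3,3) else (R.from_rotvec(a).as_matrix() if a.size==3 else R.from_quat(a).as_matrix())
def ray(c,u,v):
    d=rot(c["attitude"])@np.array([(u-c["cx"])/c["fx"],(v-c["cy"])/c["fy"],1]); return np.array(c["position"]),d
def onz(c,u,v,z):
    p,d=ray(c,u,v); return p+d*(z-p[2])/d[2]
def cloud(c,D):
    v,u=np.mgrid[:D.shape[0],:D.shape[1]]
    P=np.stack([(u-c["cx"])/c["fx"]*D,(v-c["cy"])/c["fy"]*D,D],-1)
    return P@rot(c["attitude"]).T+np.array(c["position"])
def proj(c,P):
    q=rot(c["attitude"]).T@(np.array(P)-np.array(c["position"])); return c["cx"]+c["fx"]*q[0]/q[2],c["cy"]+c["fy"]*q[1]/q[2]
E
python3 - <<'E'
from h import *
for n in("top","side"):
    c=get_calibration(n);print(n,c)
    p,d=camera(n);cv2.imwrite(f"pics/{n}0.png",p[:,:,::-1]);np.savez(f"{n}0.npz",p=p,d=d);print((d>0).mean())
s=sense();print(s)
E
```

```text
top {'fx': 443.77431544299026, 'fy': 443.77431544299026, 'cx': 321.2351283953728, 'cy': 196.9257306441711, 'position': array([3.08383799e-01, 5.27572865e-05, 1.29604634e+00]), 'attitude': array([-2.20483784,  2.00940615, -0.21577935])}
0.99594140625
side {'fx': 412.1485712243345, 'fy': 412.1485712243345, 'cx': 319.4823469713416, 'cy': 191.09242003695124, 'position': array([0.49046454, 0.75639662, 0.78353395]), 'attitude': array([-0.12482057,  2.87152737, -1.2234703 ])}
0.99615625
{'time_s': 0.1, 'joint_pos': array([ 1.17249778e+00,  4.94123436e-01,  1.34604400e+00, -4.41879207e-06,
        1.30243307e+00, -9.55192688e-02]), 'joint_velocities': array([-0.00193762, -0.00251903, -0.00274601, -0.00031434, -0.00060635,
       -0.00073305]), 'joint_efforts': array([-7.96929744e-04, -8.80236912e+01, -3.82547843e+01,  7.07203313e-02,
        4.81125014e-02,  1.97177826e-05]), 'eef_pos': array([0.18623698, 0.59625305, 0.18070493]), 'tcp_rot': array([-4.73751541e-01, -3.10542104e+00,  1.53662378e-03]), 'wrist_force': array([0.04351172, 0.79346676, 0.16116723]), 'torque': array([ 0.02342152,  0.00511773, -0.00504638]), 'grip_force': 0.0, 'gripper_width': 1.0001985419905113}
```

View pics/top0.png

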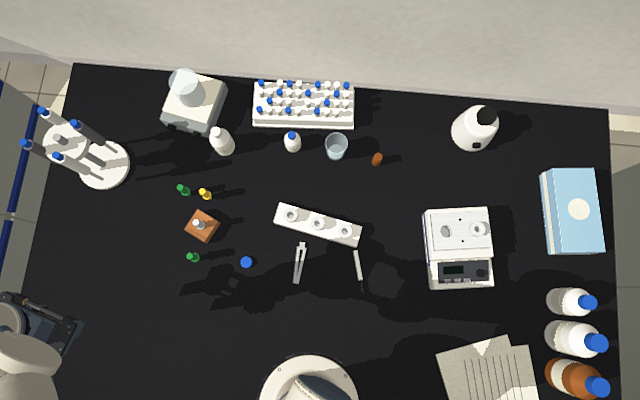

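View pics/side0.png

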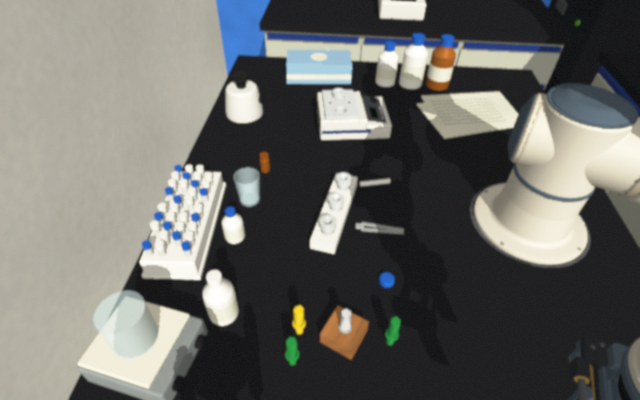

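Top view: the steel-grey gauge stands in the wooden stand at (199,224). The look-alikes are green at (183,189) and (193,257), and yellow at (205,194). Rack sleeves are at (291,214), (317,223), (344,231). The heater's empty well is near (443,230) and its fitted sleeve near (478,228). The side view shows the gauge at (345,320).

```bash
python3 - <<'E'
from h import *
n=np.load("top0.npz");p,d=n["p"],n["d"];c=get_calibration("top");C=cloud(c,d)
m=np.load("side0.npz");cs=get_calibration("side");S=cloud(cs,m["d"])
a=cv2.resize(p[175:280,165:265],None,fx=4,fy=4,interpolation=cv2.INTER_CUBIC)
b=cv2.resize(p[195:300,265:365],None,fx=4,fy=4,interpolation=cv2.INTER_CUBIC)
e=cv2.resize(p[195:300,415:515],None,fx=4,fy=4,interpolation=cv2.INTER_CUBIC)
s=cv2.resize(m["p"][280:380,270:420],None,fx=2.6,fy=2.6)
f=cv2.resize(m["p"][160:260,300:400],None,fx=3,fy=3); s=s[:260,:390]
im=np.zeros((800,800,3),np.uint8)
im=np.zeros((590,800,3),np.uint8); 
for k,x in enumerate((a,b,e)): 
    x=cv2.resize(x,(266,280)); im[:280,k*266:k*266+266]=x
im[285:545,:390]=s; im[285:585,400:700]=f
cv2.imwrite("pics/crop.png",im[:,:,::-1])
def st(C,u0,u1,v0,v1,z0,z1,name):
    Q=C[v0:v1,u0:u1].reshape(-1,3);Q=Q[(Q[:,2]>z0)&(Q[:,2]<z1)]
    if len(Q):print(name,len(Q),Q.mean(0).round(4),Q.min(0).round(4),Q.max(0).round(4),"med z",np.median(Q[:,2]).round(4))
st(C,185,222,205,245,.06,.12,"gauge top");st(C,185,222,205,245,.025,.045,"stand top")
st(S,320,370,300,360,.06,.12,"gauge side");st(S,315,375,300,360,.025,.045,"stand side")
for i,(u,v) in enumerate(((291,214),(317,223),(344,231))): st(C,u-12,u+13,v-12,v+13,.045,.08,"sl top%d"%(i+1))
for i,(u,v) in enumerate(((327,224),(335,201),(343,180))): st(S,u-13,u+14,v-12,v+13,.05,.08,"sl side%d"%(i+1))
st(C,265,370,200,250,.022,.038,"rack")
st(C,420,495,205,260,.084,.098,"blk");st(C,465,495,215,245,.1,.125,"fit")
st(S,320,375,90,130,.08,.098,"blk s");st(S,325,355,85,120,.1,.125,"fit s")
E
```

```text
gauge top 60 [0.461  0.3521 0.0828] [0.4525 0.3445 0.0613] [0.4714 0.3623 0.0948] med z 0.0869
stand top 541 [0.4607 0.3523 0.0351] [0.4163 0.3089 0.0256] [0.5069 0.3988 0.0448] med z 0.0353
gauge side 147 [0.4631 0.362  0.0815] [0.4534 0.3486 0.0604] [0.472  0.3697 0.0918] med z 0.086
stand side 1132 [0.463  0.3645 0.0353] [0.4165 0.3127 0.025 ] [0.5091 0.4041 0.0449] med z 0.0356
sl top1 134 [0.5115 0.0998 0.0583] [0.4923 0.0811 0.0451] [0.531  0.1188 0.0652] med z 0.0585
sl top2 150 [0.4959 0.0216 0.0583] [0.477  0.0029 0.0468] [0.5148 0.0408 0.0646] med z 0.0589
sl top3 144 [ 0.4804 -0.0568  0.0583] [ 0.4616 -0.0771  0.0454] [ 0.5009 -0.0373  0.0661] med z 0.0585
sl side1 177 [0.5129 0.1066 0.0576] [0.4948 0.0837 0.0502] [0.5314 0.1245 0.0622] med z 0.0585
sl side2 173 [0.4973 0.0284 0.0573] [0.479  0.0034 0.0501] [0.5171 0.047  0.0624] med z 0.0579
sl side3 143 [ 0.4827 -0.0506  0.0575] [ 0.464  -0.0723  0.0504] [ 0.5015 -0.0329  0.0612] med z 0.0581
rack 1329 [0.4955 0.0208 0.0294] [ 0.4447 -0.1064  0.0221] [0.5499 0.1484 0.0372] med z 0.0294
blk 1784 [ 0.5067 -0.3697  0.0895] [ 0.4278 -0.4557  0.084 ] [ 0.5782 -0.2833  0.0976] med z 0.0895
fit 164 [ 0.513 -0.411  0.107] [ 0.4939 -0.4332  0.1005] [ 0.5327 -0.3924  0.1151] med z 0.1074
blk s 877 [ 0.5059 -0.3549  0.0876] [ 0.4273 -0.4543  0.08  ] [ 0.5709 -0.2783  0.0975] med z 0.0881
fit s 84 [ 0.5143 -0.4046  0.105 ] [ 0.4957 -0.4277  0.1001] [ 0.5343 -0.3852  0.1105] med z 0.1051
```

View pics/crop.png

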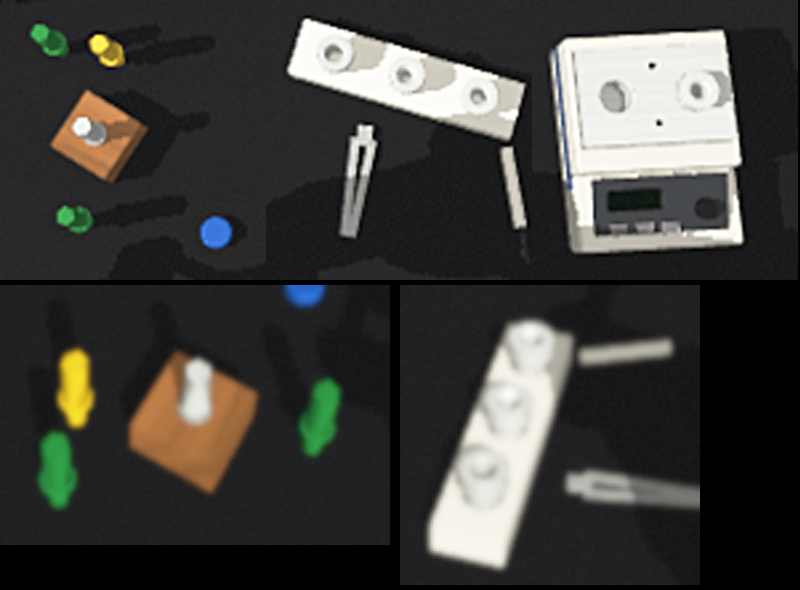

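Crop: the bare grey steel gauge stands in the wooden stand, as described; the green and yellow figures stand clear on the bench. Next I refine positions and work out the first move.

```bash
cat >> h.py <<'E'
def go(target,s=None):
    s=s or sense(); return (rot(s["tcp_rot"]).T@(np.array(target)-s["eef_pos"])*1000).round(1)
E
python3 - <<'E'
from h import *
n=np.load("top0.npz");p,d=n["p"],n["d"];c=get_calibration("top");C=cloud(c,d)
m=np.load("side0.npz");cs=get_calibration("side");S=cloud(cs,m["d"])
def blob(mask,seed):
    k,l,st,ce=cv2.connectedComponentsWithStats(mask.astype(np.uint8));i=l[seed[1],seed[0]]
    if i==0: i=1+np.argmin(np.hypot(*(ce[1:]-seed).T))
    return l==i
# lookalikes
h=cv2.cvtColor(p,cv2.COLOR_RGB2HSV)
for nm,s in (("g1",(183,189)),("y",(205,194)),("g2",(193,257))):
    M=(h[...,1]>130)&(abs(np.mgrid[:400,:640][1]-s[0])<12)&(abs(np.mgrid[:400,:640][0]-s[1])<12);print(nm,np.median(C[M],0).round(3),C[M][:,2].max().round(3))
# stand, both views by colour+height
hs=cv2.cvtColor(m["p"],cv2.COLOR_RGB2HSV)
def rect(M,cal,z,nm):
    ct=max(cv2.findContours(M.astype(np.uint8),0,2)[0],key=cv2.contourArea)
    b=cv2.boxPoints(cv2.minAreaRect(np.array([onz(cal,*q[0],z)[:2] for q in ct]).astype(np.float32)*1000))
    print(nm,b.mean(0).round(1),np.hypot(*(b[1]-b[0])).round(1),np.hypot(*(b[2]-b[1])).round(1),np.degrees(np.arctan2(*(b[1]-b[0])[::-1])).round(1))
def near(A,x,y,r): return np.hypot(A[...,0]-x,A[...,1]-y)<r
rect(near(C,.461,.352,.06)&(C[...,2]>.03),c,.036,"stand t")
rect(near(S,.461,.356,.06)&(S[...,2]>.03)&(S[...,2]<.042),cs,.036,"stand s")
# sleeve tops: collar pixels, circle on plane z=.06
for A,cal,nm in((C,c,"t"),(S,cs,"s")):
  off=0 if nm=="t" else .005
  for x,y in((.5115,.0998),(.4959,.0216),(.4804,-.0568)):
    M=near(A,x,y+off,.03)&(A[...,2]>.055)
    v,u=np.nonzero(M);P=np.array([onz(cal,a,b,.06)[:2] for a,b in zip(u,v)])*1000
    (q,r)=cv2.minEnclosingCircle(P.astype(np.float32));print("sl",nm,P.mean(0).round(1),np.round(q,1),round(r,1),"z90",np.percentile(A[M][:,2],90).round(4))
  M=near(A,.514,-.411+off,.03)&(A[...,2]>.1)
  v,u=np.nonzero(M);P=np.array([onz(cal,a,b,.108)[:2] for a,b in zip(u,v)])*1000
  print("fit",nm,P.mean(0).round(1))
  g=near(A,.507,-.37+off,.06); 
  for t in (.083,.086):
    M=near(A,.511,-.33+off,.03)&(A[...,2]<t);v,u=np.nonzero(M)
    P=np.array([onz(cal,a,b,.09)[:2] for a,b in zip(u,v)])*1000;print("well",nm,len(P),P.mean(0).round(1),np.ptp(P,0).round(1))
rect(near(C,.507,-.37,.2)&(C[...,2]>.082)&(C[...,2]<.1),c,.09,"blk t")
s=sense();print(go([.461,.353,.12]))
E
```

```text
g1 [0.554 0.412 0.059] 1.296
y [0.549 0.35  0.043] 0.086
g2 [0.369 0.354 0.06 ] 0.086
stand t [461.7 353.8] 69.8 71.7 -25.9
stand s [463. 360.] 70.8 73.7 -25.8
sl t [511.9  99.8] [512.  100.1] 20.1 z90 0.062
sl t [496.3  21.6] [496.4  21.9] 20.0 z90 0.0615
sl t [480.2 -56.2] [481.  -56.9] 20.1 z90 0.062
fit t [ 512.8 -410.6]
well t 110 [ 501.8 -331.2] [39.9 44.5]
well t 128 [ 502.7 -330.9] [53.1 44.6]
sl s [513.1 106.5] [513.9 106.4] 21.2 z90 0.0605
sl s [497.6  28.3] [497.4  29.3] 21.8 z90 0.0605
sl s [482.2 -50.3] [481.6 -50.2] 21.2 z90 0.0606
fit s [ 514.2 -399.5]
well s 39 [ 503.1 -315.5] [ 28.1 165.4]
well s 53 [ 504.9 -318.2] [ 40.1 170.4]
blk t [ 510.1 -369.7] 164.5 117.4 -81.4
[-334.8 -150.2   60.8]
```

Call:
{"name": "servo_tool", "arguments": {"plan": [[-42, -18.5, 5], [-42, -18.5, 5], [-42, -18.5, 5], [-42, -18.5, 5], [-42, -18.5, 10], [-42, -18.5, 10], [-42, -18.5, 10], [-41, -17.5, 11]], "gripper": 1}}

```text
invalid input at $.plan[0]: expected 4 numbers
```

Call:
{"name": "servo_tool", "arguments": {"plan": [[-42, -18.5, 5, 0], [-42, -18.5, 5, 0], [-42, -18.5, 5, 0], [-42, -18.5, 5, 0], [-42, -18.5, 10, 0], [-42, -18.5, 10, 0], [-42, -18.5, 10, 0], [-41, -17.5, 11, 0]], "gripper": 1}}

```text
time_s: 1.1
eef_pos: [0.4633, 0.3552, 0.1197]
tcp_rot: [-0.474, -3.105, 0.0]
wrist_force: [0.1, 0.4, -0.5]
gripper_width: 1.001
grip_force: 0.0
```

Call:
{"name": "servo_tool", "arguments": {"plan": [[0, 0, 25, 0], [0, 0, 25, 0], [0, 0, 23, 0], [0, 0, 0, 0]]}}

```text
time_s: 1.6
eef_pos: [0.4612, 0.3556, 0.0457]
tcp_rot: [-0.474, -3.103, 0.004]
wrist_force: [-0.3, 0.4, 0.3]
gripper_width: 1.003
grip_force: 0.0
```

Call:
{"name": "servo_tool", "arguments": {"plan": [[0, 0, 0, 0], [0, 0, 0, 0], [0, 0, 0, 0], [0, 0, 0, 0], [0, 0, 0, 0], [0, 0, 0, 0], [0, 0, 0, 0], [0, 0, 0, 0]], "gripper": -1}}

```text
time_s: 2.6
eef_pos: [0.4623, 0.3563, 0.0472]
tcp_rot: [-0.474, -3.106, 0.0]
wrist_force: [0.1, -0.8, -0.8]
gripper_width: 0.193
grip_force: 30.0
```

Call:
{"name": "servo_tool", "arguments": {"plan": [[0, 0, -10, 0], [0, 0, -30, 0], [0, 0, -40, 0], [-25, -45, 0, 0], [-25, -46, 0, 0], [-25, -45, 0, 0], [-25, -45, 0, 0], [-24, -45, 0, 0]]}}

```text
time_s: 3.6
eef_pos: [0.5136, 0.102, 0.128]
tcp_rot: [0.474, 3.105, 0.0]
wrist_force: [0.4, 0.7, -0.8]
gripper_width: 0.193
grip_force: 30.0
```

Call:
{"name": "servo_tool", "arguments": {"plan": [[0, 0, 5, 0], [0, 0, 5, 0], [0, 0, 0, 0], [0, 0, 0, 0]]}}

```text
time_s: 4.1
eef_pos: [0.5131, 0.1045, 0.1173]
tcp_rot: [-0.472, -3.106, -0.0]
wrist_force: [0.2, 0.4, -1.1]
gripper_width: 0.194
grip_force: 30.0
```

```bash
python3 - <<'E'
from h import *
s=sense();print(s["eef_pos"],s["tcp_rot"],s["wrist_force"])
a=camera("side");b=camera("top");np.savez("s1.npz",p=a[0],d=a[1]);np.savez("t1.npz",p=b[0],d=b[1])
c=get_calibration("side")
print("pred tip",proj(c,s["eef_pos"]-[0,0,.041]),"pred sleeve top",proj(c,[.5127,.103,.06]))
x=cv2.resize(a[0][150:250,270:390],None,fx=5,fy=5,interpolation=cv2.INTER_CUBIC)
cv2.imwrite("pics/s1.png",x[:,:,::-1])
E
```

```text
[0.51310204 0.10452993 0.11729741] [-4.71663769e-01 -3.10588176e+00 -4.33604204e-05] [ 0.23755708  0.4082437  -1.06924326]
pred tip (np.float64(327.765479615896), np.float64(216.16178756198528)) pred sleeve top (np.float64(327.7788137731228), np.float64(220.38455189179203))
```

View pics/s1.png

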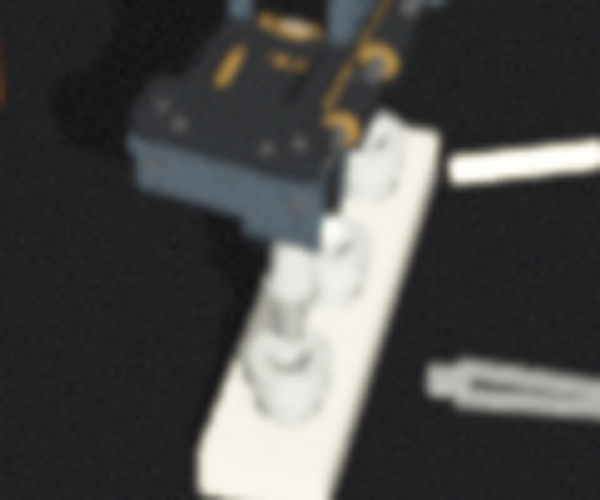

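Gauge hangs upright over the left sleeve: guard collar at crop (293,285), sleeve mouth at (290,355). It's aligned to within a couple of mm, so I lower it and feel.

Call:
{"name": "servo_tool", "arguments": {"plan": [[0, 0, 3, 0], [0, 0, 3, 0], [0, 0, 3, 0], [0, 0, 3, 0], [0, 0, 1.5, 0], [0, 0, 1.5, 0], [0, 0, 1.5, 0], [0, 0, 0, 0]]}}

```text
time_s: 5.2
eef_pos: [0.5132, 0.1037, 0.1007]
tcp_rot: [-0.474, -3.106, 0.0]
wrist_force: [-0.3, 0.2, -0.8]
gripper_width: 0.194
grip_force: 30.0
```

Call:
{"name": "servo_tool", "arguments": {"plan": [[0, 0, 1, 0], [0, 0, 1, 0], [0, 0, 1, 0], [0, 0, 0, 0]]}}

```text
time_s: 5.7
eef_pos: [0.5132, 0.1037, 0.0976]
tcp_rot: [-0.474, -3.106, 0.0]
wrist_force: [0.4, 0.3, -1.6]
gripper_width: 0.192
grip_force: 30.0
```

Call:
{"name": "servo_tool", "arguments": {"plan": [[0, 0, 1, 0], [0, 0, 1, 0], [0, 0, 0, 0]]}}

```text
time_s: 6.08
eef_pos: [0.5132, 0.1037, 0.0956]
tcp_rot: [-0.474, -3.105, 0.0]
wrist_force: [0.3, -0.6, -2.2]
gripper_width: 0.191
grip_force: 30.0
```

Call:
{"name": "servo_tool", "arguments": {"plan": [[0, 0, 1, 0], [0, 0, 1, 0], [0, 0, 0, 0]]}}

```text
time_s: 6.45
eef_pos: [0.5132, 0.1037, 0.0936]
tcp_rot: [-0.474, -3.105, 0.0]
wrist_force: [-0.4, -0.0, -0.7]
gripper_width: 0.196
grip_force: 30.0
```

Call:
{"name": "servo_tool", "arguments": {"plan": [[0, 0, 1.5, 0], [0, 0, 1.5, 0], [0, 0, 1.5, 0], [0, 0, 1.5, 0], [0, 0, 1.5, 0], [0, 0, 0, 0]]}}

```text
time_s: 7.2
eef_pos: [0.5132, 0.1037, 0.0861]
tcp_rot: [-0.474, -3.105, 0.0]
wrist_force: [0.0, 0.3, -1.5]
gripper_width: 0.195
grip_force: 30.0
```

Call:
{"name": "servo_tool", "arguments": {"plan": [[0, 0, 1, 0], [0, 0, 1, 0], [0, 0, 0, 0]]}}

```text
time_s: 7.58
eef_pos: [0.5132, 0.1036, 0.0842]
tcp_rot: [-0.474, -3.106, 0.0]
wrist_force: [-0.4, -0.0, -1.2]
gripper_width: 0.192
grip_force: 30.0
```

Call:
{"name": "servo_tool", "arguments": {"plan": [[0, 0, 1, 0], [0, 0, 0.5, 0], [0, 0, 0, 0]]}}

```text
time_s: 7.95
eef_pos: [0.5132, 0.1036, 0.0827]
tcp_rot: [-0.474, -3.106, 0.0]
wrist_force: [0.0, -0.0, -1.2]
gripper_width: 0.193
grip_force: 30.0
```

Call:
{"name": "servo_tool", "arguments": {"plan": [[0, 0, 0.5, 0], [0, 0, 0.5, 0], [0, 0, 0, 0]]}}

```text
time_s: 8.32
eef_pos: [0.5132, 0.1037, 0.0817]
tcp_rot: [-0.474, -3.106, 0.0]
wrist_force: [-0.5, -0.8, -1.3]
gripper_width: 0.194
grip_force: 30.0
```

Call:
{"name": "servo_tool", "arguments": {"plan": [[0, 0, 0.7, 0], [0, 0, 0.7, 0], [0, 0, 0.6, 0], [0, 0, 0, 0]]}}

```text
time_s: 8.82
eef_pos: [0.5132, 0.1037, 0.0797]
tcp_rot: [-0.474, -3.106, 0.0]
wrist_force: [-0.2, 0.0, -1.8]
gripper_width: 0.195
grip_force: 30.0
```

Call:
{"name": "servo_tool", "arguments": {"plan": [[0, 0, 1, 0], [0, 0, 1, 0], [0, 0, 1, 0], [0, 0, 1, 0], [0, 0, 1, 0], [0, 0, 0, 0]]}}

```text
time_s: 9.57
eef_pos: [0.5132, 0.1036, 0.0746]
tcp_rot: [-0.474, -3.105, 0.0]
wrist_force: [0.2, 0.3, -1.9]
gripper_width: 0.192
grip_force: 30.0
```

Call:
{"name": "servo_tool", "arguments": {"plan": [[0, 0, 0.8, 0], [0, 0, 0.8, 0], [0, 0, 0.8, 0], [0, 0, 0, 0]]}}

```text
time_s: 10.07
eef_pos: [0.5132, 0.1037, 0.0722]
tcp_rot: [-0.474, -3.106, 0.0]
wrist_force: [-0.4, -0.5, -1.9]
gripper_width: 0.192
grip_force: 30.0
```

Call:
{"name": "servo_tool", "arguments": {"plan": [[0, 0, 0.4, 0], [0, 0, 0.4, 0], [0, 0, 0.3, 0], [0, 0, 0, 0]]}}

```text
time_s: 10.58
eef_pos: [0.5133, 0.1036, 0.0713]
tcp_rot: [0.474, 3.106, -0.0]
wrist_force: [-0.1, 0.1, 0.5]
gripper_width: 0.196
grip_force: 30.0
```

Left sleeve: stopped on the collar at 30 mm depth, so it is **worn**. On to the middle one.

Call:
{"name": "servo_tool", "arguments": {"plan": [[0, 0, -10, 0], [0, 0, -18, 0], [0, 0, -18, 0], [-2, -20, 0, 0], [-2, -20, 0, 0], [-2, -20, 0, 0], [-2.5, -19.5, 0, 0], [0, 0, 0, 0]]}}

```text
time_s: 11.58
eef_pos: [0.4977, 0.0245, 0.1178]
tcp_rot: [0.476, 3.105, 0.0]
wrist_force: [0.4, 0.9, -0.8]
gripper_width: 0.191
grip_force: 30.0
```

Call:
{"name": "servo_tool", "arguments": {"plan": [[0, 0, 5, 0], [0, 0, 5, 0], [0, 0, 4, 0], [0, 0, 1.5, 0], [0, 0, 1.5, 0], [0, 0, 1, 0], [0, 0, 1, 0], [0, 0, 0, 0]]}}

```text
time_s: 12.58
eef_pos: [0.4976, 0.0252, 0.0982]
tcp_rot: [-0.474, -3.106, 0.0]
wrist_force: [-0.8, 0.3, -1.3]
gripper_width: 0.193
grip_force: 30.0
```

Call:
{"name": "servo_tool", "arguments": {"plan": [[0, 0, 0.8, 0], [0, 0, 0.7, 0], [0, 0, 0, 0]]}}

```text
time_s: 12.95
eef_pos: [0.4977, 0.0252, 0.0967]
tcp_rot: [0.474, 3.106, -0.0]
wrist_force: [0.0, -0.2, -0.2]
gripper_width: 0.194
grip_force: 30.0
```

Call:
{"name": "servo_tool", "arguments": {"plan": [[0, 0, 0.5, 0], [0, 0, 0.5, 0], [0, 0, 0, 0]]}}

```text
time_s: 13.32
eef_pos: [0.4979, 0.0252, 0.0959]
tcp_rot: [0.474, 3.105, -0.0]
wrist_force: [0.3, -0.5, 4.4]
gripper_width: 0.191
grip_force: 30.0
```

Middle sleeve: stopped at about 5 mm with about 5 N and almost no side force. That means centred contact, not a one-sided countersink catch. One short probe to either side should confirm it.

Call:
{"name": "servo_tool", "arguments": {"plan": [[0, 0, -0.5, 0], [0.8, 0, 0, 0], [-1.6, 0, 0, 0], [0.8, 0.8, 0, 0], [0, -1.6, 0, 0], [0, 0.8, 0, 0], [0, 0, 0.6, 0], [0, 0, 0, 0]]}}

```text
time_s: 14.32
eef_pos: [0.498, 0.0252, 0.0959]
tcp_rot: [0.474, 3.105, -0.0]
wrist_force: [-0.3, -0.9, 4.3]
gripper_width: 0.187
grip_force: 30.0
```

**Tight** confirmed: same depth after feeling about. On to the right one.

Call:
{"name": "servo_tool", "arguments": {"plan": [[0, 0, -10, 0], [0, 0, -12, 0], [-2, -20, 0, 0], [-2, -20, 0, 0], [-2, -20, 0, 0], [-2.5, -19.5, 0, 0], [0, 0, 0, 0], [0, 0, 0, 0]]}}

```text
time_s: 15.32
eef_pos: [0.4823, -0.0528, 0.118]
tcp_rot: [0.474, 3.105, 0.0]
wrist_force: [0.2, 0.2, -0.7]
gripper_width: 0.191
grip_force: 30.0
```

Call:
{"name": "servo_tool", "arguments": {"plan": [[0, 0, 5, 0], [0, 0, 5, 0], [0, 0, 4, 0], [0, 0, 1.5, 0], [0, 0, 1.5, 0], [0, 0, 1, 0], [0, 0, 1, 0], [0, 0, 0, 0]]}}

```text
time_s: 16.32
eef_pos: [0.482, -0.0532, 0.0986]
tcp_rot: [-0.474, -3.106, -0.0]
wrist_force: [-0.7, 0.8, -1.2]
gripper_width: 0.192
grip_force: 30.0
```

Call:
{"name": "servo_tool", "arguments": {"plan": [[0, 0, 1, 0], [0, 0, 1, 0], [0, 0, 0.7, 0], [0, 0, 0, 0]]}}

```text
time_s: 16.82
eef_pos: [0.482, -0.0532, 0.0959]
tcp_rot: [-0.474, -3.106, -0.0]
wrist_force: [-0.1, 0.4, -0.8]
gripper_width: 0.192
grip_force: 30.0
```

Call:
{"name": "servo_tool", "arguments": {"plan": [[0, 0, 0.8, 0], [0, 0, 0.7, 0], [0, 0, 0, 0]]}}

```text
time_s: 17.2
eef_pos: [0.482, -0.0532, 0.0943]
tcp_rot: [-0.474, -3.106, -0.0]
wrist_force: [-1.2, 0.5, -1.4]
gripper_width: 0.19
grip_force: 30.0
```

Call:
{"name": "servo_tool", "arguments": {"plan": [[0, 0, 1.5, 0], [0, 0, 1.5, 0], [0, 0, 1.5, 0], [0, 0, 1.5, 0], [0, 0, 1.5, 0], [0, 0, 1.2, 0], [0, 0, 0, 0]]}}

```text
time_s: 18.08
eef_pos: [0.482, -0.0531, 0.0856]
tcp_rot: [-0.474, -3.105, -0.0]
wrist_force: [0.7, -0.1, -1.7]
gripper_width: 0.196
grip_force: 30.0
```

Call:
{"name": "servo_tool", "arguments": {"plan": [[0, 0, 0.8, 0], [0, 0, 0.8, 0], [0, 0, 0.4, 0], [0, 0, 0, 0]]}}

```text
time_s: 18.58
eef_pos: [0.4821, -0.0532, 0.0837]
tcp_rot: [0.474, 3.106, -0.0]
wrist_force: [-0.1, -1.0, -1.8]
gripper_width: 0.19
grip_force: 30.0
```

Call:
{"name": "servo_tool", "arguments": {"plan": [[0, 0, 0.5, 0], [0, 0, 0.4, 0], [0, 0, 0, 0]]}}

```text
time_s: 18.95
eef_pos: [0.4821, -0.0532, 0.0828]
tcp_rot: [-0.474, -3.106, 0.0]
wrist_force: [-0.9, -0.8, -0.8]
gripper_width: 0.191
grip_force: 30.0
```

Call:
{"name": "servo_tool", "arguments": {"plan": [[0, 0, 0.4, 0], [0, 0, 0.3, 0], [0, 0, 0, 0]]}}

```text
time_s: 19.32
eef_pos: [0.4823, -0.0533, 0.0823]
tcp_rot: [0.474, 3.105, -0.0]
wrist_force: [0.5, -1.4, 6.2]
gripper_width: 0.192
grip_force: 30.0
```

Right sleeve: stopped at about 18.8 mm, so it is the **good** one. Taking the gauge back to its stand.

Call:
{"name": "servo_tool", "arguments": {"plan": [[0, 0, 0, 0], [0, 0, -10, 0], [0, 0, -17, 0], [0, 0, -18, 0], [10, 30, 0, 0], [18, 48, 0, 0], [18, 48, 0, 0], [18, 48, 0, 0]]}}

```text
time_s: 20.32
eef_pos: [0.4725, 0.1336, 0.1276]
tcp_rot: [0.474, 3.105, 0.0]
wrist_force: [0.6, -0.7, -0.4]
gripper_width: 0.195
grip_force: 30.0
```

Call:
{"name": "servo_tool", "arguments": {"plan": [[18, 48, 0, 0], [18, 48, 0, 0], [18, 48, 0, 0], [18, 48, 0, 0], [5, 19, 10, 0], [0, 0, 15, 0], [0, 0, 10, 0], [0, 0, 0, 0]]}}

```text
time_s: 21.32
eef_pos: [0.4618, 0.3548, 0.0912]
tcp_rot: [-0.476, -3.104, 0.003]
wrist_force: [-0.6, 0.8, -0.9]
gripper_width: 0.194
grip_force: 30.0
```

```bash
python3 - <<'E'
from h import *
s=sense();print(s["eef_pos"],go([.4623,.3563,.0472]))
E
```

```text
[0.46183489 0.35476643 0.09117752] [-0.   1.7 44. ]
```

Call:
{"name": "servo_tool", "arguments": {"plan": [[0, 0, 3, 0], [0, 0, 3, 0], [0, 0, 0, 0]]}}

```text
time_s: 21.7
eef_pos: [0.4623, 0.3562, 0.0861]
tcp_rot: [-0.474, -3.106, 0.0]
wrist_force: [-0.5, 0.0, -2.0]
gripper_width: 0.187
grip_force: 30.0
```

Call:
{"name": "servo_tool", "arguments": {"plan": [[0, 0, 3, 0], [0, 0, 3, 0], [0, 0, 2, 0], [0, 0, 2, 0], [0, 0, 2, 0], [0, 0, 2, 0], [0, 0, 0, 0]]}}

```text
time_s: 22.58
eef_pos: [0.4622, 0.3563, 0.072]
tcp_rot: [-0.474, -3.105, 0.0]
wrist_force: [0.4, -0.5, -1.6]
gripper_width: 0.193
grip_force: 30.0
```

Call:
{"name": "servo_tool", "arguments": {"plan": [[0, 0, 3, 0], [0, 0, 3, 0], [0, 0, 3, 0], [0, 0, 2, 0], [0, 0, 2, 0], [0, 0, 2, 0], [0, 0, 0, 0]]}}

```text
time_s: 23.45
eef_pos: [0.4622, 0.3563, 0.057]
tcp_rot: [-0.474, -3.105, 0.0]
wrist_force: [-0.6, -0.1, -1.5]
gripper_width: 0.193
grip_force: 30.0
```

Call:
{"name": "servo_tool", "arguments": {"plan": [[0, 0, 2, 0], [0, 0, 2, 0], [0, 0, 2, 0], [0, 0, 1.5, 0], [0, 0, 1, 0], [0, 0, 0.8, 0], [0, 0, 0, 0]]}}

```text
time_s: 24.32
eef_pos: [0.4623, 0.3564, 0.0478]
tcp_rot: [-0.474, -3.106, 0.0]
wrist_force: [0.2, -0.1, -0.6]
gripper_width: 0.193
grip_force: 30.0
```

Call:
{"name": "servo_tool", "arguments": {"plan": [[0, 0, 0, 0], [0, 0, 0, 0], [0, 0, 0, 0], [0, 0, 0, 0], [0, 0, -15, 0], [0, 0, -35, 0], [0, 0, -35, 0], [0, 0, 0, 0]], "gripper": 1}}

```text
time_s: 25.32
eef_pos: [0.4638, 0.3574, 0.1364]
tcp_rot: [0.473, 3.102, 0.006]
wrist_force: [0.4, 0.7, -1.2]
gripper_width: 0.995
grip_force: 0.0
```

```bash
python3 - <<'E'
from h import *
s=sense();print(s["eef_pos"],s["joint_pos"].round(2))
p,d=camera("side");c=get_calibration("side");S=cloud(c,d)
M=(np.hypot(S[...,0]-.463,S[...,1]-.36)<.02)&(S[...,2]>.055)&(S[...,2]<.1);print("gauge",M.sum(),S[M].mean(0).round(4),S[M].max(0).round(4))
x=np.hstack([cv2.resize(p[270:370,290:400],(440,400)),cv2.resize(np.load("side0.npz")["p"][80:140,315:375],(350,400),interpolation=cv2.INTER_CUBIC)])
t=np.load("top0.npz")["p"][200:260,415:500];y=cv2.resize(t,(0,0),fx=2.3,fy=2.3)
cv2.imwrite("pics/a.png",x[:,:,::-1])
# well mouth: sub-pixel from brightness drop in the top view
t=cv2.resize(cv2.cvtColor(np.load("top0.npz")["p"],cv2.COLOR_RGB2GRAY)[210:250,425:465],None,fx=1,fy=1)
print(t[8:32,5:33])
E
```

```text
[0.46384014 0.35737531 0.13636552] [ 0.55  0.48  1.51  0.    1.15 -0.71]
gauge 98 [0.462  0.365  0.0735] [0.4714 0.369  0.0923]
[[192 227 240 240 239 240 239 240 240 239 240 240 240 241 241 241 241 241
  242 242 242 242 242 242 242 243 242 245]
 [205 225 240 242 241 241 241 241 241 242 242 241 242 241 241 241 242 242
  241 242 242 241 241 241 242 241 241 246]
 [209 222 239 242 241 241 241 241 241 241 241 241 240 240 240 241 240 240
  239 240 239 240 240 240 240 240 240 245]
 [212 203 237 243 241 240 240 240 240 239 240 240 239 239 239 238 239 239
  239 239 239 239 239 238 239 239 240 240]
 [217 181 238 241 239 238 239 239 239 238 238 238 238 237 239 238 239 238
  238 238 238 238 238 239 238 238 238 239]
 [223 156 235 239 238 237 237 238 238 237 237 237 238 239 240 241 241 240
  238 239 238 238 238 239 238 238 239 238]
 [234 145 235 242 239 237 238 237 237 238 239 239 242 244 238 240 233 236
  242 240 239 238 238 239 238 238 238 239]
 [242 148 233 243 240 240 239 239 239 239 240 242 235 207 196 180 173 207
  228 236 244 238 237 237 237 237 236 236]
 [249 159 229 242 239 238 238 238 23
[... 1136 characters left out ...]
255 252 165 228 243 240 239 239 239 239 240 241 236 212 172 166 167 151
  126 159 229 236 239 238 238 237 237 237]
 [255 254 190 226 240 240 239 240 239 239 239 240 242 241 229 225 216 214
  214 231 242 240 239 238 238 239 239 239]
 [253 255 204 225 240 241 240 240 241 240 241 241 242 244 245 245 243 244
  244 245 243 242 241 241 242 242 242 241]
 [249 255 209 225 239 244 243 242 242 242 242 241 242 243 242 243 243 244
  243 242 241 241 241 241 241 240 241 240]
 [244 255 211 207 238 243 242 240 240 241 241 241 241 240 240 240 240 240
  240 239 239 239 239 238 240 239 240 240]
 [241 255 216 186 238 241 239 240 239 239 240 240 239 240 239 239 240 239
  240 239 239 240 240 240 240 240 240 240]]
```

View pics/a.png

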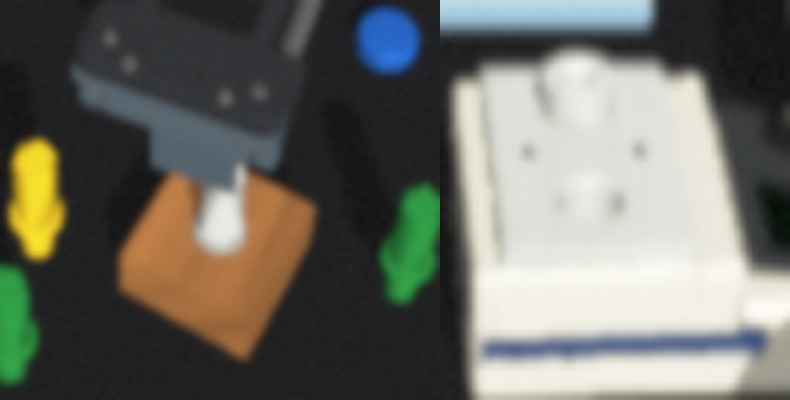

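The gauge is home: collar on the stand top at crop (220,240), upright. Moving to the right sleeve and turning the fingers to close across the rack.

Call:
{"name": "servo_tool", "arguments": {"plan": [[-17.6, -48, 0, 0], [-17.6, -48, 0, 0], [-17.6, -48, 0, 0], [-17.6, -48, 0, 0], [-17.6, -48, 0, 0], [-17.6, -48, 0, 0], [-17.6, -48, 0, 0], [-17.8, -49, 0, 0]]}}

```text
time_s: 26.38
eef_pos: [0.4815, -0.0547, 0.1325]
tcp_rot: [-0.474, -3.105, -0.0]
wrist_force: [0.3, -0.3, -0.7]
gripper_width: 1.001
grip_force: 0.0
```

Call:
{"name": "servo_tool", "arguments": {"plan": [[0, 0, 0, 0.183], [0, 0, 0, 0.183], [0, 0, 0, 0.183], [0, 0, 0, 0.183], [0, 0, 0, 0.183], [0, 0, 0, 0.183], [0, 0, 0, 0.183], [0, 0, 0, 0.183]]}}

```text
time_s: 27.38
eef_pos: [0.4815, -0.053, 0.1324]
tcp_rot: [-2.433, -1.985, 0.001]
wrist_force: [0.6, 0.7, 0.2]
gripper_width: 0.999
grip_force: 0.0
```

Call:
{"name": "servo_tool", "arguments": {"plan": [[0, 0, 5, 0], [0, 0, 0, 0]]}}

```text
time_s: 27.62
eef_pos: [0.4815, -0.053, 0.1272]
tcp_rot: [-2.423, -1.998, 0.001]
wrist_force: [-0.7, -0.0, 0.6]
gripper_width: 1.0
grip_force: 0.0
```

```bash
python3 - <<'E'
from h import *
s=sense();print(s["eef_pos"],s["joint_pos"].round(2),rot(s["tcp_rot"]).round(3).tolist(),go([.482,-.0533,.046]))
c=get_calibration("top");print("well t",onz(c,446.05,230.9,.09).round(4));c=get_calibration("side");print("well s",onz(c,340.7,109.2,.09).round(4))
E
```

```text
[ 0.48151559 -0.05302576  0.12716249] [-0.23  0.37  1.75  0.    1.02 -0.04] [[0.19, 0.982, -0.001], [0.982, -0.19, 0.0], [0.0, -0.001, -1.0]] [-0.2  0.6 81.2]
well t [ 0.5002 -0.3313  0.09  ]
well s [ 0.5025 -0.3305  0.09  ]
```

Call:
{"name": "servo_tool", "arguments": {"plan": [[0, 0, 20, 0], [0, 0, 25, 0], [0, 0, 20, 0], [0, 0, 10, 0], [0, 0, 6, 0], [0, 0, 0, 0]]}}

```text
time_s: 28.38
eef_pos: [0.4821, -0.0532, 0.0469]
tcp_rot: [-2.427, -1.994, 0.0]
wrist_force: [-1.0, 0.3, -0.3]
gripper_width: 1.002
grip_force: 0.0
```

Call:
{"name": "servo_tool", "arguments": {"plan": [[0, 0, 0, 0], [0, 0, 0, 0], [0, 0, 0, 0], [0, 0, 0, 0], [0, 0, 0, 0], [0, 0, 0, 0]], "gripper": -1}}

```text
time_s: 29.12
eef_pos: [0.4821, -0.0532, 0.0468]
tcp_rot: [2.428, 1.993, 0.0]
wrist_force: [-0.8, -0.9, -0.1]
gripper_width: 0.37
grip_force: 0.0
```

```bash
python3 - <<'E'
from h import *
s=sense();print(s["eef_pos"],s["gripper_width"],s["grip_force"])
p,d=camera("side");t,e=camera("top");c=get_calibration("side");S=cloud(c,d)
print(sense()["gripper_width"],sense()["grip_force"])
cv2.imwrite("pics/b.png",np.hstack([cv2.resize(p[130:260,290:400],(400,470)),cv2.resize(t[170:260,255:380],(400,470))])[:,:,::-1])
E
```

```text
[ 0.48208812 -0.05316529  0.04682115] 0.37033505891180013 0.0
0.2831562797403767 0.0
```

View pics/b.png

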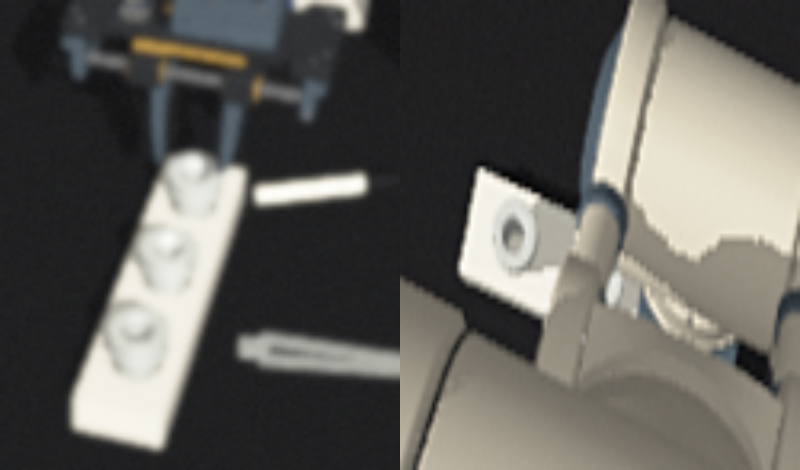

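The fingers appear at crop (160,150) and (235,150), seemingly behind the right sleeve at (190,180). I'll measure where they really are before any move.

```bash
python3 - <<'E'
from h import *
p,d=camera("side");c=get_calibration("side");S=cloud(c,d);s=sense();print(s["gripper_width"],s["grip_force"],s["eef_pos"])
h=cv2.cvtColor(p,cv2.COLOR_RGB2HSV)
M=(h[...,0]>95)&(h[...,0]<125)&(h[...,1]>60)&(S[...,2]<.125)&(np.hypot(S[...,0]-.48,S[...,1]+.05)<.1)
for z in np.arange(.04,.125,.01):
    Q=S[M&(S[...,2]>z)&(S[...,2]<z+.01)]
    if len(Q): print(z.round(2),len(Q),np.median(Q,0).round(3),Q.min(0).round(3),Q.max(0).round(3))
M=(np.hypot(S[...,0]-.482,S[...,1]+.05)<.032)&(S[...,2]>.05)&(S[...,2]<.07)&(h[...,1]<40);Q=S[M];print("sleeve",len(Q),Q.mean(0).round(3),Q.min(0).round(3),Q.max(0).round(3))
E
```

```text
0.2423394724455586 0.0 [ 0.48207053 -0.05317634  0.04680336]
sleeve 136 [ 0.483 -0.05   0.057] [ 0.464 -0.073  0.05 ] [ 0.502 -0.032  0.062]
```

```bash
python3 - <<'E'
from h import *
p,d=camera("side");c=get_calibration("side");S=cloud(c,d);s=sense();print(s["gripper_width"],s["grip_force"])
R_=(np.abs(S[...,0]-.48)<.08)&(np.abs(S[...,1]+.06)<.08)&(p.max(2)<170)
for z in np.arange(.05,.15,.01):
    Q=S[R_&(S[...,2]>z)&(S[...,2]<z+.01)]
    if len(Q): print(z.round(2),len(Q),np.median(Q,0).round(3),Q.min(0).round(3),Q.max(0).round(3))
for u,v in ((334,166),(334,172),(355,168),(354,174),(337,174),(350,174)): print(u,v,S[v,u].round(3),p[v,u])
cv2.imwrite("pics/c.png",cv2.resize(p[150:200,310:380],(770,550),interpolation=cv2.INTER_CUBIC)[:,:,::-1])
E
```

```text
0.19863619005390656 0.0
0.05 9 [ 0.478 -0.067  0.058] [ 0.475 -0.075  0.055] [ 0.484 -0.059  0.06 ]
0.06 3 [ 0.475 -0.066  0.06 ] [ 0.475 -0.066  0.06 ] [ 0.478 -0.062  0.06 ]
0.07 3 [ 0.494 -0.041  0.079] [ 0.473 -0.05   0.076] [ 0.504 -0.037  0.08 ]
0.08 26 [ 0.493 -0.037  0.086] [ 0.461 -0.061  0.08 ] [ 0.504 -0.03   0.09 ]
0.09 36 [ 0.492 -0.038  0.095] [ 0.459 -0.069  0.09 ] [ 0.505 -0.028  0.1  ]
0.1 38 [ 0.475 -0.036  0.106] [ 0.46  -0.065  0.101] [ 0.505 -0.029  0.11 ]
0.11 35 [ 0.491 -0.037  0.116] [ 0.458 -0.065  0.111] [ 0.508 -0.029  0.12 ]
0.12 43 [ 0.494 -0.038  0.125] [ 0.459 -0.063  0.12 ] [ 0.509 -0.027  0.13 ]
0.13 42 [ 0.496 -0.038  0.134] [ 0.461 -0.063  0.13 ] [ 0.509 -0.028  0.139]
0.14 25 [ 0.497 -0.037  0.143] [ 0.462 -0.07   0.14 ] [ 0.509 -0.026  0.15 ]
334 166 [ 0.51  -0.166  0.   ] [60 69 76]
334 172 [ 0.509 -0.143 -0.003] [55 63 69]
355 168 [ 0.449 -0.163  0.001] [33 34 34]
354 174 [ 0.451 -0.14  -0.003] [50 49 48]
337 174 [ 0.499 -0.037  0.084] [122 125 122]
350 174 [ 0.466 -0.032  0.091] [ 94 104 110]
```

View pics/c.png

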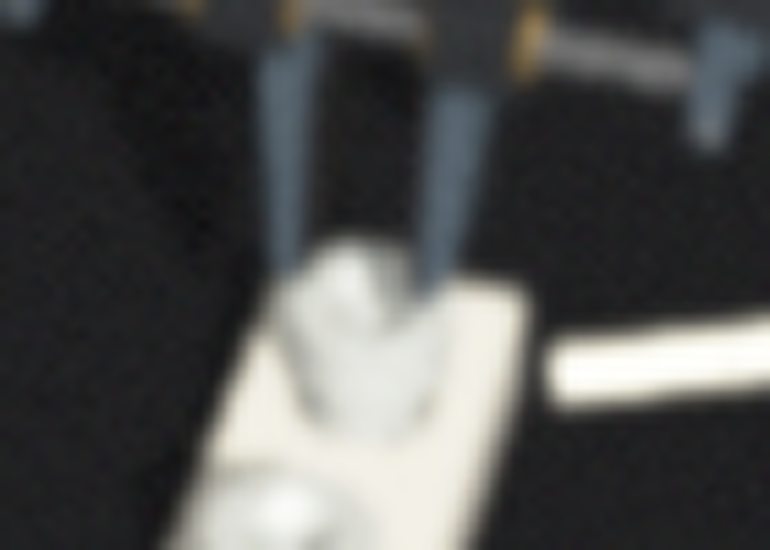

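Depth puts the finger ends at z of about 0.077, level at the right xy but above the sleeve top. They closed over it, with no contact, about 30 mm higher than the reported TCP. I'll reopen and go lower, checking by depth and force.

Call:
{"name": "servo_tool", "arguments": {"plan": [[0, 0, 0, 0], [0, 0, 0, 0], [0, 0, 0, 0], [0, 0, 0, 0], [0, 0, 0, 0], [0, 0, 5, 0], [0, 0, 5, 0], [0, 0, 0, 0]], "gripper": 0.5}}

```text
time_s: 30.32
eef_pos: [0.4817, -0.0531, 0.0363]
tcp_rot: [-2.428, -1.993, 0.001]
wrist_force: [0.5, -0.4, 0.1]
gripper_width: 0.752
grip_force: 0.0
```

```bash
cat > f.py <<'E'
from h import *
p,d=camera("side");c=get_calibration("side");S=cloud(c,d);s=sense();e=s["eef_pos"];print(s["time_s"],s["gripper_width"],s["grip_force"],e,s["wrist_force"])
R_=(np.abs(S[...,0]-e[0])<.07)&(np.abs(S[...,1]-e[1]-.005)<.03)&(p.max(2)<170)&(S[...,2]<e[2]+.1)&(S[...,2]>.035)
for side in (1,-1):
    Q=S[R_&(side*(S[...,0]-e[0])>.012)];z=np.sort(Q[:,2]);print(side,len(z),z[:12].round(3));
    for k in range(3):
        q=Q[(Q[:,2]>e[2]+.02*k)&(Q[:,2]<e[2]+.02*k+.02)]
        if len(q):print(q.min(0).round(3),q.max(0).round(3))
E
python3 f.py
```

```text
30.375 0.7521658817785019 0.0 [ 0.48186614 -0.05312334  0.03653959] [-0.1119703  -0.18528019 -0.32000529]
1 145 [0.069 0.07  0.07  0.07  0.071 0.071 0.072 0.073 0.074 0.074 0.074 0.075]
[ 0.513 -0.073  0.069] [ 0.528 -0.04   0.076]
[ 0.514 -0.068  0.077] [ 0.528 -0.039  0.096]
-1 97 [0.07  0.071 0.074 0.074 0.077 0.077 0.077 0.077 0.079 0.079 0.08  0.081]
[ 0.447 -0.027  0.07 ] [ 0.449 -0.026  0.074]
[ 0.436 -0.055  0.077] [ 0.451 -0.023  0.095]
```

Call:
{"name": "servo_tool", "arguments": {"plan": [[0, 0, 5, 0], [0, 0, 5, 0], [0, 0, 3, 0], [0, 0, 3, 0], [0, 0, 2, 0], [0, 0, 0, 0]]}}

```text
time_s: 31.12
eef_pos: [0.482, -0.0532, 0.0187]
tcp_rot: [-2.428, -1.993, 0.0]
wrist_force: [0.5, 0.0, -0.8]
gripper_width: 0.75
grip_force: 0.0
```

Call:
{"name": "servo_tool", "arguments": {"plan": [[0, 0, 0, 0], [0, 0, 0, 0], [0, 0, 0, 0], [0, 0, 0, 0], [0, 0, 0, 0]], "gripper": -1}}

```text
time_s: 31.75
eef_pos: [0.4821, -0.0532, 0.0189]
tcp_rot: [2.428, 1.993, 0.0]
wrist_force: [0.9, -0.9, 0.9]
gripper_width: 0.416
grip_force: 30.0
```

```bash
python3 f.py
```

```text
31.8 0.4139453844828542 30.000407333427574 [ 0.48213884 -0.05317051  0.0188784 ] [-0.26769548 -0.39413502  1.91981861]
1 136 [0.047 0.049 0.051 0.052 0.053 0.053 0.054 0.055 0.056 0.056 0.057 0.058]
[ 0.5   -0.049  0.047] [ 0.511 -0.038  0.058]
[ 0.499 -0.065  0.06 ] [ 0.514 -0.037  0.079]
-1 98 [0.055 0.055 0.056 0.057 0.058 0.058 0.058 0.058 0.058 0.059 0.059 0.06 ]
[ 0.464 -0.065  0.055] [ 0.467 -0.03   0.058]
[ 0.452 -0.061  0.059] [ 0.47  -0.026  0.078]
```

Call:
{"name": "servo_tool", "arguments": {"plan": [[0, 0, -5, 0], [0, 0, -10, 0], [0, 0, -15, 0], [0, 0, -20, 0], [0, 0, -20, 0], [0, 0, -20, 0], [0, 0, -20, 0], [0, 0, 0, 0]]}}

```text
time_s: 32.8
eef_pos: [0.483, -0.0533, 0.1305]
tcp_rot: [2.426, 1.992, 0.003]
wrist_force: [0.1, -0.2, -2.0]
gripper_width: 0.415
grip_force: 30.0
```

Call:
{"name": "servo_tool", "arguments": {"plan": [[-35, 10, 0, 0], [-40, 11, 0, 0], [-40, 11, 0, 0], [-40, 11, 0, 0], [-40, 11, 0, 0], [-40, 10, 0, 0], [-32, 8, 0, 0], [0, 0, 0, 0]]}}

```text
time_s: 33.8
eef_pos: [0.5003, -0.331, 0.128]
tcp_rot: [-2.43, -1.991, 0.0]
wrist_force: [1.7, -0.3, -1.2]
gripper_width: 0.413
grip_force: 30.0
```

```bash
python3 - <<'E'
from h import *
p,d=camera("side");t,e=camera("top");s=sense();print(s["time_s"],s["eef_pos"],s["gripper_width"],s["grip_force"],s["wrist_force"],go([.502,-.329,.1]))
np.savez("t2.npz",p=t,d=e);np.savez("s2.npz",p=p,d=d)
c=get_calibration("side");b=s["eef_pos"]-[0,0,.0129];print("pred sleeve foot px",proj(c,b),"collar",proj(c,b+[0,0,.036]),"well px",proj(c,[.502,-.329,.09]))
cv2.imwrite("pics/d.png",np.hstack([cv2.resize(p[60:140,300:380],(400,400),interpolation=cv2.INTER_CUBIC),cv2.resize(t[190:270,410:490],(400,400),interpolation=cv2.INTER_CUBIC)])[:,:,::-1])
E
```

```text
33.9 [ 0.50016642 -0.32854532  0.12814924] 0.4151920242750378 29.999861410906306 [-0.24607001  0.43573146 -0.05742916] [-0.1  1.9 28.1]
pred sleeve foot px (np.float64(341.87850275507486), np.float64(102.41930670579447)) collar (np.float64(342.5187514183573), np.float64(91.83260452963286)) well px (np.float64(340.8524543699824), np.float64(109.47910150772243))
```

View pics/d.png

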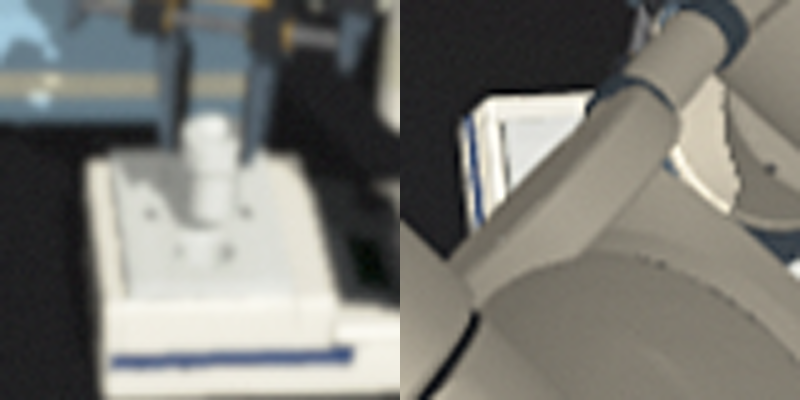

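Side view: the held sleeve's foot at crop (210,222) hangs over the well mouth at (206,248), about 1 mm off in x. Lowering.

Call:
{"name": "servo_tool", "arguments": {"plan": [[0, 1, 5, 0], [0, 0, 5, 0], [0, 0, 5, 0], [0, 0, 4, 0], [0, 0, 2, 0], [0, 0, 0, 0]]}}

```text
time_s: 34.65
eef_pos: [0.5016, -0.3292, 0.1077]
tcp_rot: [-2.428, -1.993, 0.0]
wrist_force: [0.5, 0.4, -2.1]
gripper_width: 0.415
grip_force: 30.0
```

Call:
{"name": "servo_tool", "arguments": {"plan": [[0, 0, 1.5, 0], [0, 0, 1.5, 0], [0, 0, 1.5, 0], [0, 0, 1.5, 0], [0, 0, 0, 0]]}}

```text
time_s: 35.28
eef_pos: [0.5016, -0.3292, 0.1017]
tcp_rot: [-2.428, -1.993, 0.0]
wrist_force: [0.2, -0.7, -0.9]
gripper_width: 0.414
grip_force: 30.0
```

Call:
{"name": "servo_tool", "arguments": {"plan": [[0, 0, 1.5, 0], [0, 0, 1.5, 0], [0, 0, 1.5, 0], [0, 0, 1.5, 0], [0, 0, 0, 0]]}}

```text
time_s: 35.9
eef_pos: [0.5016, -0.3292, 0.0957]
tcp_rot: [-2.428, -1.993, 0.0]
wrist_force: [-0.1, -0.5, -0.3]
gripper_width: 0.412
grip_force: 30.0
```

Call:
{"name": "servo_tool", "arguments": {"plan": [[0, 0, 1.5, 0], [0, 0, 1.5, 0], [0, 0, 1.5, 0], [0, 0, 1.5, 0], [0, 0, 0, 0]]}}

```text
time_s: 36.52
eef_pos: [0.5016, -0.3292, 0.0897]
tcp_rot: [-2.428, -1.993, 0.0]
wrist_force: [-0.1, -0.0, -1.1]
gripper_width: 0.417
grip_force: 30.0
```

Call:
{"name": "servo_tool", "arguments": {"plan": [[0, 0, 3, 0], [0, 0, 3, 0], [0, 0, 3, 0], [0, 0, 3, 0], [0, 0, 3, 0], [0, 0, 3, 0], [0, 0, 1, 0], [0, 0, 0, 0]]}}

```text
time_s: 37.52
eef_pos: [0.5017, -0.3293, 0.0708]
tcp_rot: [-2.428, -1.993, 0.0]
wrist_force: [0.4, 0.1, -0.0]
gripper_width: 0.416
grip_force: 30.0
```

Call:
{"name": "servo_tool", "arguments": {"plan": [[0, 0, 1, 0], [0, 0, 1, 0], [0, 0, 0.7, 0], [0, 0, 0, 0]]}}

```text
time_s: 38.02
eef_pos: [0.5017, -0.3293, 0.0681]
tcp_rot: [-2.428, -1.993, 0.0]
wrist_force: [0.3, 0.2, -0.5]
gripper_width: 0.413
grip_force: 30.0
```

Call:
{"name": "servo_tool", "arguments": {"plan": [[0, 0, 0.6, 0], [0, 0, 0.6, 0], [0, 0, 0, 0]]}}

```text
time_s: 38.4
eef_pos: [0.5017, -0.3293, 0.0669]
tcp_rot: [2.428, 1.993, -0.0]
wrist_force: [-0.2, 0.6, -0.4]
gripper_width: 0.415
grip_force: 30.0
```

Call:
{"name": "servo_tool", "arguments": {"plan": [[0, 0, 0.4, 0], [0, 0, 0, 0], [0, 0, 0, 0]]}}

```text
time_s: 38.78
eef_pos: [0.5017, -0.3293, 0.0669]
tcp_rot: [2.428, 1.993, 0.0]
wrist_force: [-2.2, 1.1, 4.1]
gripper_width: 0.416
grip_force: 30.0
```

Call:
{"name": "servo_tool", "arguments": {"plan": [[0, 0, 0, 0], [0, 0, 0, 0], [0, 0, 0, 0], [0, 0, 0, 0], [0, 0, -10, 0], [0, 0, -20, 0], [0, 0, -30, 0], [0, 0, -40, 0]], "gripper": 0.5}}

```text
time_s: 39.78
eef_pos: [0.5013, -0.329, 0.1676]
tcp_rot: [-2.427, -1.993, 0.0]
wrist_force: [-0.2, -1.7, -0.2]
gripper_width: 0.754
grip_force: 0.0
```

Call:
{"name": "servo_tool", "arguments": {"plan": [[20, -30, -30, 0], [30, -40, -10, 0], [30, -40, 0, 0], [30, -40, 0, 0], [30, -40, 0, 0], [0, 0, 0, 0], [0, 0, 0, 0], [0, 0, 0, 0]]}}

```text
time_s: 40.78
eef_pos: [0.3434, -0.1557, 0.2068]
tcp_rot: [2.428, 1.993, 0.0]
wrist_force: [-0.7, -0.5, 0.3]
gripper_width: 0.748
grip_force: 0.0
```

```bash
python3 - <<'E'
from h import *
p,d=camera("side");t,e=camera("top");s=sense();print(s["time_s"],s["eef_pos"],s["gripper_width"],s["wrist_force"])
S=cloud(get_calibration("side"),d)
for nm,x,y in(("placed",.502,-.323),("fitted",.514,-.4)):
    Q=S[(np.hypot(S[...,0]-x,S[...,1]-y)<.022)&(S[...,2]>.098)&(S[...,2]<.15)];print(nm,len(Q),np.percentile(Q[:,2],[50,90]).round(4),Q.mean(0).round(4))
cv2.imwrite("pics/e.png",np.hstack([cv2.resize(p[60:140,300:380],(400,400),interpolation=cv2.INTER_CUBIC),cv2.resize(p[140:380,230:430],(400,400))])[:,:,::-1])
E
```

```text
40.875 [ 0.34304559 -0.15549048  0.20648005] 0.7504332304036132 [-0.24623696  0.87555349 -0.82282203]
placed 91 [0.1051 0.1075] [ 0.5021 -0.3239  0.1045]
fitted 81 [0.1043 0.1073] [ 0.5143 -0.4014  0.1038]
```

View pics/e.png

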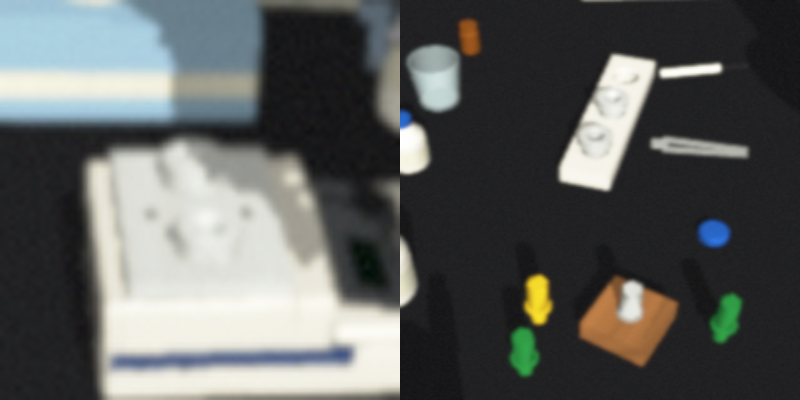

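The placed sleeve at (205,220) stands as high as the fitted one (0.1075 against 0.1073 m). The gauge is home at (630,300), the other two sleeves stand in the rack at (612,100) and (597,138), and the bystanders haven't moved.

```bash
python3 -c "from cell import hand_in;print(hand_in())"
```

```text
the job is handed in; nothing more can be done
None
```

The job is handed in, with no verdict returned: the left sleeve gauged worn (stopped at 30 mm), the middle tight (5 mm), the right good (18.8 mm); the good sleeve is home in the heater, the gauge is back in its stand, and the other two are in the rack.

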